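# Set the filling arm over the open bottle and hold it

### The job

Set the filling stand for the bottle that stands open: leave the arm alone, pushed in, and crank the small handwheel, regripping as needed, until the arm's spout is in line with the open bottle's mouth (never shove the arm sideways by hand). Then squeeze the arm's handle so that its lock button goes in, draw the arm straight out until the long line of its scale, the 100 mm mark, is level with the mouth of the sleeve and the spout stands over the open bottle, and finish still squeezing and holding it there (a spring pulls it back). Do not knock or shift the bottles or the things standing round about.

Things in the scene. Friction and masses are not known exactly. Their poses are not given: they have to be found in the camera images.
- station: The filling stand, fixed: white base plate, x -250 to 70, y -120 to 120 mm, top z = 12. Origin on the table top under its mast; x away from the robot, y to the left, z up; yaw varies. Grey gearbox at x -135 to 35, y 150 to 230, top z = 55. Low fence (top z = 34) at x = -172; the bottles stand before it, axes at x = -200. All of the stand's joints run along or about these axes.
- wheel_grip (a point): Centre of the handwheel's rim, on its upright axis, 96 mm above the table (station x = -90, y = 190 mm). Round black wheel, 60 mm outside diameter, rim z 88 to 104 mm, on an 18 mm stem, 33 mm above the gearbox; a 9 mm crank peg rises to z = 120 mm, 19 mm off the axis. Grip it across its diameter at any yaw.
- wheel (a joint): Handwheel angle, rad, 0 at the start, from -5 to 5; positive is counter-clockwise seen from above. One radian moves the carriage 12 mm: counter-clockwise moves it to the station's +y (towards the gearbox side), clockwise to -y. Stiff: about 0.4 N m; it stays where it is left.
- carriage (a joint): Sideways position, m, of the carriage (mast, sleeve and arm) along the station's y; 0 = spout in the middle of the stand, where it starts; -0.06 to 0.06. Driven only by the handwheel (0.012 m per rad); not meant to be pushed by hand.
- boom (a joint): Extension, m, of the telescoping arm from its sleeve along station -x; 0 = in (start), to 0.15. At 0.100 the one line right across its top (others are short, 10 mm apart) is level with the sleeve's mouth (station x = -60 mm). Locked at 0 (1.5 mm play) while the lock button is out. A spring pulls it in: 4 N at 0, 5.5 N at 0.100; let go, it runs back and catches near 0.02.
- lock (a joint): How far the lock button is pressed in, m, 0 = out, 0.006 = fully in; free of the latch from 0.004. Spring of 3 N rising to 8 N.
- handle: Black handle block on the arm's front end. Origin on the arm's axis, 175 mm above the table, at the start station x = -100, y = 0; axes as the station's. Block 26 mm along x, y -16 to 12, z 9 to 53 mm. The steel lock button (18 x 28 mm, at z = 35) stands out on the +y side to y = 22 and goes in to y = 16. Gripped across y at z = 36 (38 mm wide, 32 pressed, then centred on y = 0) it is pressed.
- spout (a point): Open end of the steel spout, a 6 mm tube pointing down below the handle, 150 mm above the table, straight below the handle's middle.
- open_bottle: The open amber glass bottle, loose: 48 mm diameter, 118 mm tall, neck 32 mm outside and 26 mm inside with no cap. Origin under its centre on the base plate (12 mm above the table), axes along the station's. At 30 to 45 mm to one side (either side) of the station's middle.
- mouth (a point): Centre of the open bottle's mouth, on its axis, 118 mm above its underside. The spout passes about 20 mm above it.
- capped_bottle: Bottle of the same shape and glass, 48 mm diameter, closed by a black screw cap 36 mm across, 122 mm tall, on the other side of the stand. Leave alone. Origin under its centre.
- steel_cup: Steel cup, 72 mm across, 85 mm tall, on the table to the robot's right. Leave alone. Origin under its centre.
- jar: Closed jar, 68 mm diameter, 90 mm tall, on the table to the left. Leave alone. Origin under its centre.
- spatula: Spatula about 280 mm long lying on the table to the left. Leave alone. Origin under its middle.

How it is judged:
By the outcome, as a careful person would: the job done as asked, in the order asked, and still so for the second after the job is handed in, while the arm keeps its last pose, push and grip.
It also fails if it takes over 61 s, if anything falls off the work surface, if the arm or the gripper's body presses on something with over 40 N, if the wrist force passes 120 N, or if a joint passes its speed limit or range.

### The arm

A 6-joint arm with a two-finger parallel gripper is mounted at the origin on the work surface. World frame = base frame: x ahead of the robot, y to its left, z up, the work surface at z = 0. Lengths are in m, angles in degrees, forces in N, time in s.
With the tool pointing down it reaches from about 0.35 to 1 m from the base axis. Payload 7.1 kg.
Tool frame: the origin (TCP) lies between the finger pads; the fingertips stand 19 mm ahead of it and the grasp point (between the pads) is the TCP; z points along the fingers, y is the line along which they close (so a half turn about z gives the same grasp; the last joint's range is limited). The gripper opens to 85 mm and grips with 20 to 120 N. Pads are 22 mm wide; open, the fingers measure 114 mm over their backs; the gripper's body (76 mm by 85 mm) begins 54 mm behind the grasp point. The pads swing forward as they close: fully open they stand 13 mm farther back than shut.
Start: joints at [75.63, 24.242, 93.386, -0, 62.372, -1.089], TCP at [0.144, 0.608, 0.25] pointing down, gripper open.
Joint ranges: [-172.04, 172.04], [-51.8, 120.97], [4.93, 147.93], [-75.15, 255.16], [6.16, 154.13], [-145.62, 145.62]. Speed limits (degrees/s): [136.94, 136.94, 172.46, 180, 180, 180].

### API

Orientations are given as [roll, pitch, yaw] about the fixed x, y, z axes, in that order (R = Rz(yaw) Ry(pitch) Rx(roll)).
In Python, from bench import sensors, viewer, sign_off gives the robot as it stands.
- The arm moves only by the tool move_arm, never from a script. Its argument "commands" is a list of rows, each a list of 3 entries, a list of its own where there are three numbers: the finger opening in mm, from 0 to 85.4, then the shift along the tool's x, y, z in mm, then the turn, a rotation vector about the tool's x, y, z in degrees. In form: [[gripper, [dx, dy, dz], [rx, ry, rz]], ...]. A call has 1 to 12 rows; each row is the pose to reach, as a shift and turn from the pose commanded when the call began, along the tool's axes at that moment; what a row does not reach only later rows make up. A row lasts 1/10 s, in which the tool goes at most 50 mm and 8.59 degrees, less where a joint would pass 70% of its speed; a pose out of reach is approached as far as the arm can. A call with a gripper value outside its range is refused whole. The fingers move at their own pace and stop on an object; "force" is the grip in N (left out, the last holds). Time passes only in rows, so rows that repeat a pose let the fingers close. It gives the time, the measured TCP pose, the force, the opening and the grip force at its end, in the units of the state.
- sensors.state(): the state, without advancing time (a new reading comes with each control period).
- viewer.capture(name): name is "scene" or "top"; returns the picture (420x560x3 uint8, red, green, blue); there is no depth.
- viewer.calibration(name): a dict with "vfov" (degrees; the focal length in pixels is half the picture's height over the tangent of half this angle, whatever the lens; pixels are square), "cx", "cy" (the principal point, pixels), "dist" ([k1, k2, p1, p2, k3] as OpenCV has them; the pictures are not rectified), "extrinsics" (4x4, takes a point from camera to world coordinates). Camera axes: x right, y up, looking along -z (the intrinsics and any distortion apply to the point x, -y, -z); pixel columns grow to the right and rows downward; lengths in m; the calibration is good to about 2 mm. A picture is of the moment at which its call begins. calibration takes no time and is no camera call.
- sign_off(): hands the job in; it is judged then, once.
The state is a dict: "time_s": time; "q": joint angles; "qvel": joint speeds; "joint_torque": joint torques, N m; "tool_pos": TCP position; "tool_rot": TCP orientation; "contact_force": force on the tool from outside, world axes, zero at the start; "torque": the same for the moment, N m; "finger_gap": finger opening in m; "grip_force": force on a finger pad.
Only numpy, scipy, OpenCV 4.12 (cv2) and the standard library are available. Lean on these libraries where they do the work, as an engineer would, in place of code of your own. Each camera call takes 0.05 s, during which the arm holds its last target. There are 200 camera calls.

## Working session

There is one attempt and no reset: what is moved stays moved. The work goes in short steps, Python scripts to look and compute and a tool call to move; the robot and the scene stay as the last step left them, time stands still between calls to the robot, and variables do not carry over. Pictures are saved under pics/ and viewed, at most 10 in all, crops included, and the job is handed in when it is done.

Besides the shell and the picture viewer there is one more tool, called after "Request:" in YAML: its name, and indented under it one key for each argument. move_arm: Moves the arm, as the interface text tells. Its arguments: {"type":"object","properties":{"commands":{"type":"array"},"force":{"type":"number"}},"required":["commands"]}

```bash
mkdir -p pics
cat > h.py <<'E'
import numpy as np, cv2
from bench import sensors, viewer, sign_off
def K(name):
    c=viewer.calibration(name); f=210/np.tan(np.radians(c["vfov"])/2)
    return np.array([[f,0,c["cx"]],[0,f,c["cy"]],[0,0,1.]]),np.array(c["dist"],float),np.array(c["extrinsics"],float)
def ray(name,uv):
    k,d,E=K(name); p=cv2.undistortPoints(np.array([[uv]],float),k,d)[0,0]
    return E[:3,3],E[:3,:3]@np.array([p[0],-p[1],-1.])
def onz(name,uv,z):
    o,v=ray(name,uv); return o+v*(z-o[2])/v[2]
def proj(name,P):
    k,d,E=K(name); q=(np.atleast_2d(P)-E[:3,3])@E[:3,:3]; q=q*[1,-1,-1]
    return cv2.projectPoints(q,np.zeros(3),np.zeros(3),k,d)[0][:,0]
def snap(name,fn):
    im=viewer.capture(name); cv2.imwrite("pics/"+fn,im[...,::-1]); return im
E
python3 - <<'E'
from h import *
for n in("scene","top"):
    snap(n,n+"0.png"); k,d,e=K(n); print(n,k[0,0],d,np.round(e,3))
print(sensors.state())
E
```

```text
scene 452.8155467800072 [-0.10986621  0.          0.          0.          0.        ] [[-0.362 -0.655  0.663  1.338]
 [ 0.932 -0.247  0.265  0.322]
 [-0.01   0.714  0.7    1.003]
 [ 0.     0.     0.     1.   ]]
top 442.4790775637829 [0.02843962 0.         0.         0.         0.        ] [[-1.000e-02  9.920e-01 -1.240e-01  3.750e-01]
 [-1.000e+00 -1.000e-02 -1.000e-03  1.700e-02]
 [-2.000e-03  1.240e-01  9.920e-01  1.271e+00]
 [ 0.000e+00  0.000e+00  0.000e+00  1.000e+00]]
{'time_s': 0.1, 'q': array([ 7.56290717e+01,  2.42793029e+01,  9.34280083e+01,  1.23969263e-03,
        6.23737047e+01, -1.08926809e+00]), 'qvel': array([-0.03661791, -0.1960453 , -0.2353798 ,  0.04180568,  0.01554504,
       -0.11443336]), 'joint_torque': array([ 9.32330986e-04, -5.58424437e+01, -2.82444155e+01,  1.64391560e-05,
        3.05153902e-03, -4.94432399e-06]), 'tool_pos': array([0.14344324, 0.60782098, 0.24962504]), 'tool_rot': array([-1.79919020e+02, -2.63747044e-03,  1.66717762e+02]), 'contact_force': array([-0.55231307, -0.4418269 ,  0.19837988]), 'torque': array([-0.02963758,  0.00390507,  0.00051937]), 'grip_force': 0.0, 'finger_gap': 0.08533617002060831}
```

View pics/scene0.png

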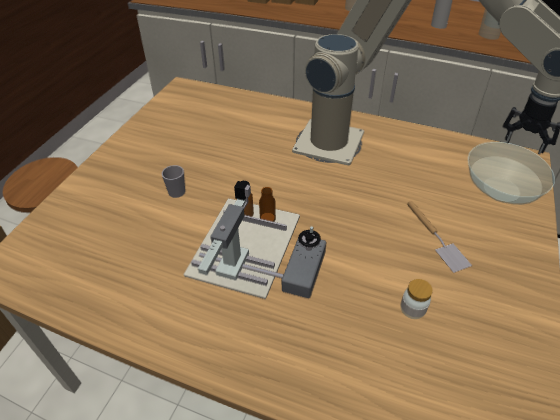

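View pics/top0.png

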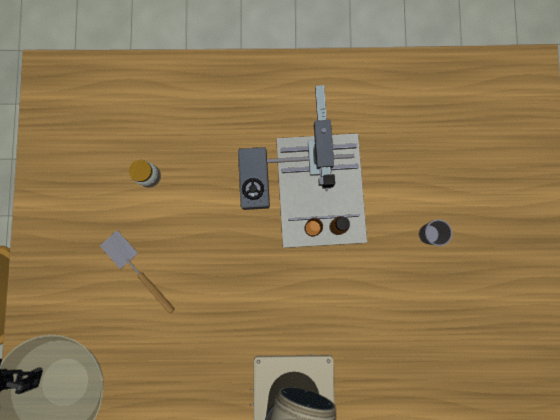

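The scene view shows the stand at about (245,245), with the open bottle at (267,200), the capped bottle at (243,188) and the wheel at (310,238). The top view puts the plate corners near (277,137), (357,134), (366,242) and (283,248), the wheel at (253,188), the open bottle at (313,227) and the capped one at (341,224). The open bottle is therefore on the +y side, so the wheel turns counter-clockwise.

Run:
```python
from h import *
t=cv2.imread("pics/top0.png"); s=cv2.imread("pics/scene0.png")
a=cv2.resize(t[75:265,225:385],None,fx=3.1,fy=3.1,interpolation=cv2.INTER_CUBIC)
cv2.imwrite("pics/topc.png",a)
hsv=cv2.cvtColor(t,cv2.COLOR_BGR2HSV)
m=((hsv[...,1]<40)&(hsv[...,2]>135)).astype(np.uint8); m[:120]=0;m[260:]=0;m[:,:270]=0;m[:,375:]=0
m=cv2.morphologyEx(m,cv2.MORPH_OPEN,np.ones((3,3)))
c=np.vstack([c for c in cv2.findContours(m,0,2)[0] if cv2.contourArea(c)>50])
print(m.sum(),[hsv[240,350],hsv[200,300]])
h=cv2.approxPolyDP(cv2.convexHull(c),6,True)[:,0]; print(h)
for p in h: print(p,np.round(onz("top",p,.012),4))
# wheel/gearbox, dark
m=(hsv[...,2]<45).astype(np.uint8); m[:140]=0;m[215:]=0;m[:,:230]=0;m[:,275:]=0
m=cv2.morphologyEx(m,cv2.MORPH_OPEN,np.ones((2,2)))
c=max(cv2.findContours(m,0,2)[0],key=cv2.contourArea); (u,r)=cv2.minEnclosingCircle(c); print("wheel",u,r,onz("top",u,.104), 'r expected',442*.03/1.17)
# orange bottle mouth
m=((hsv[...,1]>120)&(hsv[...,2]>150)).astype(np.uint8); m2=np.zeros_like(m); m2[215:240,302:326]=m[215:240,302:326]
M=cv2.moments(m2); u=(M['m10']/M['m00'],M['m01']/M['m00']); print("mouth?",u,M['m00'],onz("top",u,.13))
```

```text
6647 [array([ 45,   9, 167], dtype=uint8), array([ 40,   9, 167], dtype=uint8)]
[[365 242]
 [283 246]
 [277 138]
 [357 134]]
[365 242] [ 0.4171 -0.2076  0.012 ]
[283 246] [0.408  0.0247 0.012 ]
[277 138] [0.722  0.0393 0.012 ]
[357 134] [ 0.7314 -0.1943  0.012 ]
wheel (253.54428100585938, 189.68450927734375) 10.795619010925293 [0.55586699 0.10133385 0.104     ] r expected 11.333333333333334
mouth? (313.8421052631579, 226.23157894736843) 95.0 [ 0.45488183 -0.05604713  0.13      ]
```

View pics/topc.png

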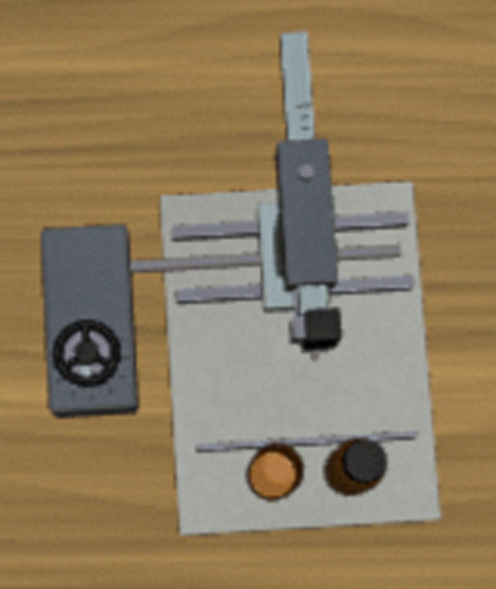

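The crop shows the plate, wheel and both bottles clearly. The handle sits at crop (320,327), the orange open mouth at (275,472) and the wheel at (87,352). Next I refine with sub-pixel edges and the second camera.

Run:
```python
from h import *
t=cv2.imread("pics/top0.png"); s=cv2.imread("pics/scene0.png")
g=cv2.cvtColor(t,cv2.COLOR_BGR2HSV)[...,1].astype(np.float32)
# sub-pixel plate edges: saturation half level along normals
co=np.array([[365.5,242],[283,246.5],[277,137.5],[357,134]]);
L=[]
for i in range(4):
    a,b=co[i],co[(i+1)%4]; d=(b-a)/np.linalg.norm(b-a); n=np.array([d[1],-d[0]])
    if n@(co.mean(0)-a)>0:n=-n
    P=[]
    for f in np.linspace(.1,.9,40):
        q=a+f*(b-a); r=np.arange(-4,4.01,.1); w=(q+r[:,None]*n).astype(np.float32)
        v=cv2.remap(g,w[None,:,0],w[None,:,1],1)[0]
        if v[0]<35 and v[-1]>60:
            P.append(q+r[np.argmax(v>(v[0]+v[-1])/2)]*n)
    W=np.array([onz("top",p,.012)[:2] for p in P]); m=np.median(W,0)
    vx,vy,x0,y0=cv2.fitLine(W.astype(np.float32),cv2.DIST_HUBER,0,.002,.001)[:,0]; L.append((np.array([x0,y0]),np.array([vx,vy])))
    print(i,len(P),"ang",np.degrees(np.arctan2(vy,vx)))
X=lambda A,B:A[0]+np.linalg.solve(np.c_[A[1],-B[1]],B[0]-A[0])[0]*A[1]
C=np.array([X(L[i-1],L[i]) for i in range(4)]); print(C,C.mean(0),np.linalg.norm(C-np.roll(C,-1,0),axis=1))
# vertical sides in scene too
for p in [(186,283),(269,292),(300,208),(229,196)]: print("scene corner",p,onz("scene",p,.012))
hsv=cv2.cvtColor(t,cv2.COLOR_BGR2HSV)
# wheel candidates
for th in(30,38,45,55):
    m=(hsv[...,2]<th).astype(np.uint8); m[:172]=0;m[202:]=0;m[:,:238]=0;m[:,270:]=0
    c=max(cv2.findContours(m,0,2)[0],key=cv2.contourArea); e=cv2.minEnclosingCircle(c); print("wheel",th,e,onz("top",e[0],.104)[:2])
a=cv2.resize(s[170:300,180:335],None,fx=5,fy=4.6,interpolation=cv2.INTER_CUBIC); cv2.imwrite("pics/scenec.png",cv2.resize(s[170:300,180:335],None,fx=4.5,fy=4.5,interpolation=cv2.INTER_CUBIC))
```

```text
0 40 ang -87.16978
1 39 ang 2.9090483
2 31 ang -87.05818
3 40 ang 2.8444383
[[ 0.41573334 -0.21270819]
 [ 0.40390787  0.02649516]
 [ 0.7226558   0.0426927 ]
 [ 0.7349656  -0.19684693]] [ 0.5693157  -0.08509181] [0.23949547 0.31915918 0.23985572 0.31962606]
scene corner (186, 283) [ 0.75948483 -0.1741959   0.012     ]
scene corner (269, 292) [0.70595798 0.04496429 0.012     ]
scene corner (300, 208) [0.38012993 0.01805898 0.012     ]
scene corner (229, 196) [ 0.40866927 -0.21287215  0.012     ]
wheel 30 ((253.64285278320312, 189.07142639160156), 10.063673973083496) [0.55751864 0.10106913]
wheel 38 ((252.67721557617188, 188.74050903320312), 10.680468559265137) [0.55843735 0.10364403]
wheel 45 ((252.54428100585938, 188.68450927734375), 10.795619010925293) [0.55859202 0.10399851]
wheel 55 ((252.63580322265625, 188.47531127929688), 10.931447982788086) [0.55915432 0.1037539 ]
```

View pics/scenec.png

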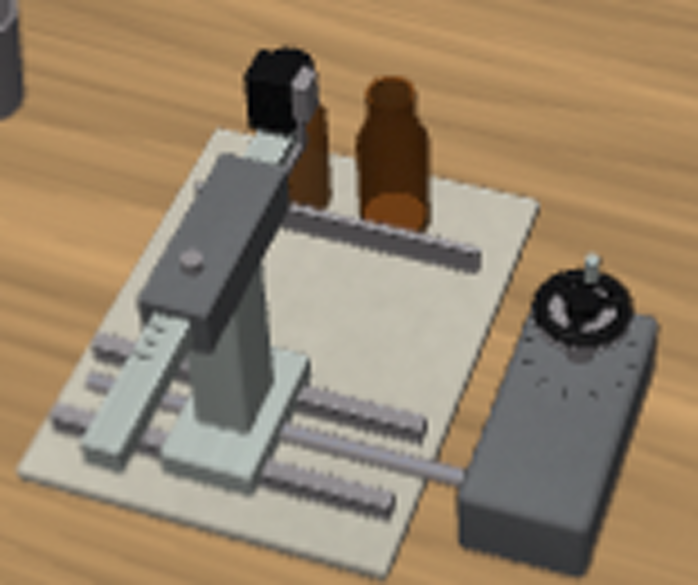

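The scene crop shows the open bottle's neck at crop (392,92), its body spanning columns 357–431 and the capped bottle behind the handle. The orange patch is the bottle's floor seen through the glass. I therefore take the bottle axis from the scene silhouette, and check it against the top view.

```bash
cat >> h.py <<'E'
YAW=np.radians(2.9); R=np.array([[np.cos(YAW),-np.sin(YAW)],[np.sin(YAW),np.cos(YAW)]])
O=np.array([.5693,-.0851])+R@[.09,0]
def st2w(p): p=np.array(p,float); return np.r_[O+R@p[:2],p[2]]
def w2st(p): return np.r_[R.T@(np.array(p[:2])-O),p[2]]
def onx(name,uv,X):   # ray with vertical station plane x=X, station coords
    o,v=ray(name,uv); o=w2st(o); d=np.r_[R.T@v[:2],v[2]]; return o+d*(X-o[0])/d[0]
E
python3 - <<'E'
from h import *
s=cv2.imread("pics/scene0.png"); t=cv2.imread("pics/top0.png")
for q,w in zip([(20,475),(385,577),(538,203),(222,130)],[(.07,-.12),(.07,.12),(-.25,.12),(-.25,-.12)]):
    uv=(180+q[0]/4.5-.4,170+q[1]/4.5-.4); print("corner err mm",np.round((w2st(onz("scene",uv,.012))[:2]-w)*1e3,1))
h=cv2.cvtColor(s,cv2.COLOR_BGR2HSV)
m=((h[...,1]>175)&(h[...,2]<150)).astype(np.uint8); m[:,:257]=0;m[:,279:]=0;m[:180]=0;m[225:]=0
for r in range(186,222,3):
    c=np.flatnonzero(m[r]); 
    if len(c): print(r,c[0],c[-1],h[r,(c[0]+c[-1])//2],np.round(onx("scene",((c[0]+c[-1])/2,r),-.2)*1e3,1))
h=cv2.cvtColor(t,cv2.COLOR_BGR2HSV)
m=((h[...,1]>175)).astype(np.uint8); m[:216]=0;m[242:]=0;m[:,:300]=0;m[:,327:]=0
c=max(cv2.findContours(m,0,2)[0],key=cv2.contourArea); print(cv2.minEnclosingCircle(c),cv2.boundingRect(c))
for y in(.03,.035,.04,.045): print(y,proj("top",[st2w((-.2,y,.012)),st2w((-.2,y,.13)),st2w((-.2,y,.08))]).round(1).tolist(),proj("scene",[st2w((-.2,y,.012)),st2w((-.2,y,.13))]).round(1).tolist())
print("wheel",st2w((-.09,.19,.096)),w2st(onz("top",(340+1,224),.134)))
# handle top centre
m=(cv2.cvtColor(t,cv2.COLOR_BGR2HSV)[...,2]<45).astype(np.uint8); m[:170]=0;m[192:]=0;m[:,:315]=0;m[:,340:]=0
M=cv2.moments(m); u=(M['m10']/M['m00'],M['m01']/M['m00']); print("handle",u,w2st(onz("top",u,.228)))
E
```

```text
corner err mm [3.4 4.6]
corner err mm [ 3.4 -0.6]
corner err mm [ 5.2 -1.7]
corner err mm [3.9 4.8]
189 262 271 [ 14 190  71] [-200.    31.1  133. ]
192 262 271 [ 15 196  65] [-200.    30.8  121.3]
195 262 271 [ 13 208  60] [-200.    30.5  109.4]
198 261 273 [ 14 206  63] [-200.    31.7   97.8]
201 260 274 [ 14 215  63] [-200.    31.4   85.7]
204 260 274 [ 14 215  64] [-200.    31.1   73.3]
207 260 274 [ 14 208  65] [-200.    30.7   60.8]
210 260 273 [ 14 215  64] [-200.    28.8   47.7]
213 260 273 [ 14 211 109] [-200.    28.5   34.8]
216 260 274 [ 14 207 111] [-200.    29.7   22.3]
219 267 273 [ 14 211 110] [-200.    39.1   12.2]
((313.5, 226.5), 7.905794143676758) (306, 219, 16, 16)
0.03 [[312.8, 228.1], [315.6, 225.0], [314.4, 226.4]] [[267.2, 218.4], [266.2, 189.7]]
0.035 [[311.1, 228.2], [313.7, 225.2], [312.5, 226.5]] [[268.7, 218.7], [267.8, 190.1]]
0.04 [[309.3, 228.3], [311.8, 225.3], [310.7, 226.6]] [[270.3, 219.1], [269.5, 190.4]]
0.045 [[307.6, 228.4], [309.8, 225.4], [308.8, 226.7]] [[271.8, 219.5], [271.1, 190.8]]
wheel [0.55968734 0.10465668 0.096     ] [-0.20153644 -0.03499282  0.134     ]
handle (328.0609756097561, 181.7439024390244) [-0.10531589  0.00029582  0.228     ]
```

```bash
cat >> h.py <<'E'
from scipy.spatial.transform import Rotation as Ro
def go(p,yaw,rot0=None,pos0=None):
    st=sensors.state(); r0=Ro.from_euler("xyz",st["tool_rot"],degrees=True); p0=st["tool_pos"]
    r1=Ro.from_euler("xyz",[180,0,yaw],degrees=True)
    print("shift mm",np.round(r0.inv().apply(np.array(p)-p0)*1e3,1),"turn",np.round((r0.inv()*r1).as_rotvec(degrees=True),2))
E
python3 - <<'E'
from h import *
go((.5597,.1047,.20),26)
E
```

```text
shift mm [-520.7 -394.    50.2] turn [-4.0000e-02  1.0000e-01  1.4072e+02]
```

Request:
move_arm:
  commands:
    - [85,[-521,-394,50],[0,0,140.7]]
    - [85,[-521,-394,50],[0,0,140.7]]
    - [85,[-521,-394,50],[0,0,140.7]]
    - [85,[-521,-394,50],[0,0,140.7]]
    - [85,[-521,-394,50],[0,0,140.7]]
    - [85,[-521,-394,50],[0,0,140.7]]
    - [85,[-521,-394,50],[0,0,140.7]]
    - [85,[-521,-394,50],[0,0,140.7]]
    - [85,[-521,-394,50],[0,0,140.7]]
    - [85,[-521,-394,50],[0,0,140.7]]
    - [85,[-521,-394,50],[0,0,140.7]]
    - [85,[-521,-394,50],[0,0,140.7]]
  force: 60

```text
time_s: 1.3
tool_pos: [0.5259, 0.1455, 0.2042]
tool_rot: [-180.0, 0.0, 63.2]
contact_force: [0.2, 0.5, 0.7]
finger_gap: 0.0852
grip_force: 0.0
```

```bash
python3 -c "
from h import *
s=sensors.state();print(s['q'],s['tool_pos'],s['tool_rot']);go((.5597,.1047,.20),26)"
```

```text
[1.42156824e+01 2.11052650e+01 1.05525882e+02 5.45818641e-03
 5.33890072e+01 4.09926728e+01] [0.52591763 0.14552895 0.20421328] [-1.79981915e+02  9.91411005e-03  6.32197553e+01]
shift mm [-21.2  48.6   4.2] turn [-1.000e-02  2.000e-02  3.722e+01]
```

Request:
move_arm:
  commands:
    - [85,[-21,48.6,4],[0,0,37]]
    - [85,[-21,48.6,4],[0,0,37]]
    - [85,[-21,48.6,4],[0,0,37]]
    - [85,[-21,48.6,4],[0,0,37]]
    - [85,[-21,48.6,4],[0,0,37]]
    - [85,[-21,48.6,4],[0,0,37]]
    - [85,[-21,48.6,4],[0,0,37]]

```text
time_s: 2.0
tool_pos: [0.5591, 0.107, 0.2003]
tool_rot: [-180.0, 0.0, 26.7]
contact_force: [0.5, 0.1, -0.9]
finger_gap: 0.0851
grip_force: 0.0
```

```bash
python3 -c "
from h import *
s=sensors.state();print(s['q'],s['tool_pos'],s['tool_rot']);go((.5597,.1047,.096),26)"
```

```text
[ 9.64007014e+00  2.32455858e+01  1.02712916e+02 -4.81609498e-04
  5.40671731e+01  7.29627929e+01] [0.55907611 0.10703137 0.20032382] [-1.79992850e+02  2.46622337e-02  2.66775615e+01]
shift mm [ -0.4   2.4 104.3] turn [-0.01  0.02  0.68]
```

Request:
move_arm:
  commands:
    - [85,[0,2.0,30],[0,0,0.7]]
    - [85,[0,2.0,60],[0,0,0.7]]
    - [85,[0,2.0,85],[0,0,0.7]]
    - [85,[0,2.0,100],[0,0,0.7]]
    - [85,[0,2.0,110],[0,0,0.7]]
    - [85,[0,2.0,110],[0,0,0.7]]
    - [85,[0,2.0,110],[0,0,0.7]]

```text
time_s: 2.7
tool_pos: [0.5607, 0.1054, 0.0912]
tool_rot: [180.0, -0.1, 25.9]
contact_force: [0.1, -0.2, 0.1]
finger_gap: 0.0848
grip_force: 0.0
```

```bash
python3 -c "
from h import *
s=sensors.state();print(s['tool_pos'],s['tool_rot']);go((.5597,.1047,.089),26)
snap('top','top1.png')
cv2.imwrite('pics/c1.png',cv2.resize(np.hstack([cv2.imread('pics/top1.png')[130:230,215:345]]),None,fx=5,fy=5,interpolation=cv2.INTER_CUBIC))"
```

```text
[0.56068208 0.10537031 0.09115604] [ 1.79984447e+02 -5.27858849e-02  2.59032739e+01]
shift mm [-1.2  0.2  2.2] turn [ 0.02 -0.05 -0.1 ]
```

View pics/c1.png

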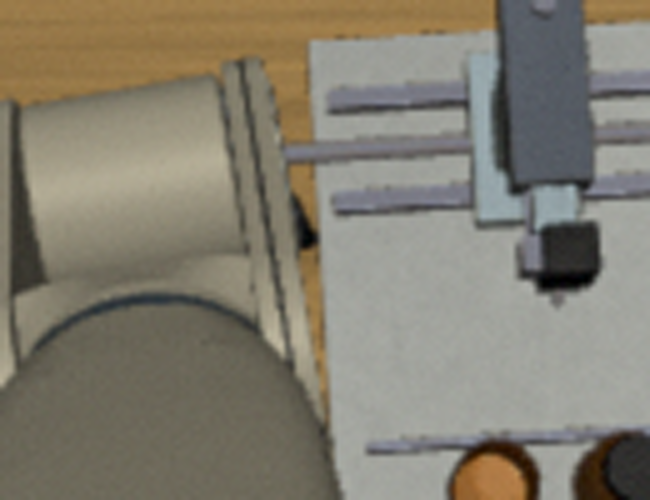

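The arm hides the wheel in this view. The handle (crop 560,250) and the open bottle (crop 490,480) are still visible, so I can follow the carriage while cranking. Closing on the wheel now.

Request:
move_arm:
  commands:
    - [85,[-1,0,0],[0,0,0]]
    - [70,[-1,0,0],[0,0,0]]
    - [55,[-1,0,0],[0,0,0]]
    - [50,[-1,0,0],[0,0,0]]
    - [50,[-1,0,0],[0,0,0]]
    - [50,[-1,0,0],[0,0,0]]
    - [50,[-1,0,0],[0,0,0]]
  force: 70

```text
time_s: 3.45
tool_pos: [0.56, 0.104, 0.0919]
tool_rot: [179.9, -0.1, 25.9]
contact_force: [-2.1, -5.4, 9.3]
finger_gap: 0.0581
grip_force: 72.9
```

```bash
python3 -c "
from h import *
s=sensors.state();print(s['tool_pos'],s['tool_rot'],s['contact_force'],s['torque'],s['finger_gap'],s['grip_force'])"
```

```text
[0.56001115 0.10398352 0.09188198] [ 1.79901232e+02 -7.05389280e-02  2.59000302e+01] [-2.0625677  -5.3630523   9.31245297] [-1.32713445  0.01879262 -0.11102336] 0.05811705211075238 72.93639063835144
```

Request:
move_arm:
  commands:
    - [50,[0,0,0],[0,0,-4]]
    - [50,[0,0,0],[0,0,-10]]
    - [50,[0,0,0],[0,0,-17]]
    - [50,[0,0,0],[0,0,-24]]
    - [50,[0,0,0],[0,0,-31]]
    - [50,[0,0,0],[0,0,-38]]
    - [50,[0,0,0],[0,0,-45]]
    - [50,[0,0,0],[0,0,-52]]
    - [50,[0,0,0],[0,0,-58]]
    - [50,[0,0,0],[0,0,-60]]
    - [50,[0,0,0],[0,0,-60]]

```text
time_s: 4.55
tool_pos: [0.5607, 0.1036, 0.0919]
tool_rot: [179.8, 0.1, 86.0]
contact_force: [0.3, -8.3, 7.6]
finger_gap: 0.0582
grip_force: 73.0
```

```bash
cat >> h.py <<'E'
def handle(fn):
    t=snap("top",fn); h=cv2.cvtColor(t,cv2.COLOR_RGB2HSV)
    m=(h[...,2]<45).astype(np.uint8); m[:165]=0;m[200:]=0;m[:,:300]=0;m[:,342:]=0
    c=max(cv2.findContours(m,0,2)[0],key=cv2.contourArea); M=cv2.moments(c); u=(M['m10']/M['m00'],M['m01']/M['m00'])
    print("handle",np.round(u,1),np.round(w2st(onz("top",u,.228))*1e3,1))
E
python3 -c "
from h import *
handle('top2.png')
s=sensors.state();print(s['q'],s['tool_pos'],s['tool_rot'],s['contact_force'],s['torque'],s['finger_gap'],s['grip_force'])"
```

```text
handle [323.1 181.5] [-104.   12.  228.]
[  9.3252943   32.5995706  105.54402695  -0.16321846  41.67748286
  13.49270799] [0.56071731 0.10359323 0.09191301] [1.79800720e+02 6.41853369e-02 8.59542131e+01] [ 1.11224641 -8.49572225  7.32350046] [-1.24276082 -0.42235041  0.30315647] 0.05838362940751854 72.98921585083008
```

Request:
move_arm:
  commands:
    - [50,[0,0,0],[0,0,-4]]
    - [50,[0,0,0],[0,0,-11]]
    - [50,[0,0,0],[0,0,-19]]
    - [50,[0,0,0],[0,0,-27]]
    - [50,[0,0,0],[0,0,-35]]
    - [50,[0,0,0],[0,0,-43]]
    - [50,[0,0,0],[0,0,-51]]
    - [50,[0,0,0],[0,0,-59]]
    - [50,[0,0,0],[0,0,-67]]
    - [50,[0,0,0],[0,0,-75]]
    - [50,[0,0,0],[0,0,-80]]
    - [50,[0,0,0],[0,0,-80]]

```text
time_s: 5.8
tool_pos: [0.5616, 0.1043, 0.0919]
tool_rot: [179.9, 0.3, 166.0]
contact_force: [2.4, -5.1, 4.4]
finger_gap: 0.058
grip_force: 73.6
```

Run:
```python
from h import *
handle('top3.png'); s=snap("scene","scene3.png")
x=sensors.state();print(x['q'],x['tool_pos'],x['tool_rot'],x['contact_force'],x['torque'],x['finger_gap'])
t=cv2.imread("pics/top3.png")[160:250,280:370]; s=cv2.imread("pics/scene3.png")[165:255,215:305]
cv2.imwrite("pics/c3.png",cv2.resize(np.hstack([t,s]),None,fx=4.4,fy=4.4,interpolation=cv2.INTER_CUBIC))
```

```text
handle [317.2 178.3] [-95.3  25.5 228. ]
[ 9.35464142e+00  3.26229478e+01  1.05489259e+02 -9.30697933e-02
  4.16009326e+01 -6.65161569e+01] [0.56156473 0.1042619  0.09193671] [179.9426967    0.28782891 165.94009614] [ 3.87295262 -5.8590108   4.57118323] [-0.20296356 -0.62857205  0.44481525] 0.058250838825247446
```

View pics/c3.png

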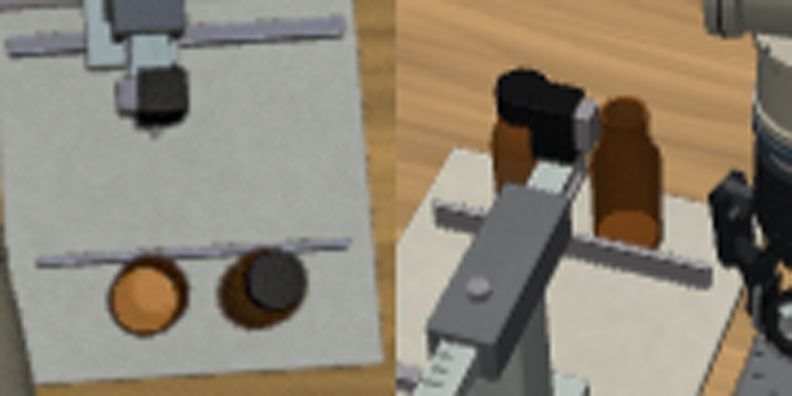

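Left half, top view: the handle is at crop (162,95), the spout tip at (153,134) and the open bottle at (148,295), with a brighter mouth disc near (151,290). Right half, scene view: the neck is at (625,110), now close to the handle. I'll work out the lateral offset at sub-pixel level.

Run:
```python
from h import *
def blobdark(fn,box):
    g=cv2.cvtColor(cv2.imread(fn),cv2.COLOR_BGR2GRAY).astype(float); x0,x1,y0,y1=box; a=g[y0:y1,x0:x1]; 
    print(a.astype(int).tolist()); w=np.clip(np.median(a)-15-a,0,None); yy,xx=np.mgrid[y0:y1,x0:x1]; return (w*xx).sum()/w.sum(),(w*yy).sum()/w.sum()
for fn,c in(("pics/top0.png",(326,190)),("pics/top3.png",(314,190))):
    u=blobdark(fn,(c[0]-4,c[0]+6,c[1]-1,c[1]+4)); print(fn,u,"spout st",np.round(w2st(onz("top",u,.15))*1e3,1))
print("spout expected px",proj("top",[st2w((-.1,0,.15)),st2w((-.1,.0293,.15))]))
# scene: bottle sub-pixel edges by saturation/gray
s=cv2.imread("pics/scene0.png").astype(np.float32); g=s[...,2]
for r in range(187,216,2):
    v=g[r,252:284]; mid=v[13:17].min(); x=np.arange(252,284); 
    i=15
    def edge(step):
        i=15; base=v[15]; out=v[0] if False else None
        while 0<i<31 and v[i]<95: i+=step
        j=i-step; return x[j]+step*(95-v[j])/(v[i]-v[j])
    a,b=edge(-1),edge(1); print(r,round(a,2),round(b,2),np.round(onx("scene",((a+b)/2,r),-.2)*1e3,1))
# scene plate edges: y=+.12 edge and y=-.12 near x=-.2, z=.012
sat=cv2.cvtColor(cv2.imread("pics/scene0.png"),cv2.COLOR_BGR2HSV)[...,1].astype(np.float32)
for Y in(.12,-.12):
  for X in(-.23,-.2,-.15,-.1,-.05):
    q=np.linspace(-.015,.015,301)*np.sign(Y); P=proj("scene",[st2w((X,Y+d,.012)) for d in q]).astype(np.float32)
    v=cv2.remap(sat,P[None,:,0],P[None,:,1],1)[0]; k=np.argmax(v>(v[:40].mean()+v[-40:].mean())/2); print("edge",X,Y,"bias mm",round(q[k]*1e3,1))
```

```text
[[157, 157, 155, 114, 104, 112, 154, 160, 161, 164], [165, 164, 160, 116, 108, 123, 158, 163, 164, 164], [164, 162, 164, 154, 135, 153, 164, 163, 164, 163], [162, 162, 162, 163, 161, 163, 161, 163, 160, 161], [161, 158, 162, 163, 164, 163, 165, 161, 164, 162]]
pics/top0.png (np.float64(325.9769585253456), np.float64(189.54377880184333)) spout st [-112.2   -1.3  150. ]
[[140, 113, 108, 85, 89, 104, 108, 131, 153, 160], [160, 157, 160, 154, 115, 110, 134, 156, 165, 164], [161, 160, 164, 164, 131, 131, 154, 164, 162, 162], [160, 162, 163, 161, 160, 161, 164, 163, 160, 161], [163, 160, 162, 160, 163, 162, 161, 161, 159, 160]]
pics/top3.png (np.float64(313.94300518134713), np.float64(189.3419689119171)) spout st [-109.8   29.4  150. ]
spout expected px [[325.13657769 184.88796414]
 [313.73149707 185.57434633]]
187 266.36 -inf [nan nan nan]
189 262.0 270.47 [-200.    30.3  132.8]
191 261.56 271.0 [-200.    30.2  125.1]
193 261.36 271.56 [-200.    30.5  117.3]
195 261.43 271.69 [-200.    30.6  109.5]
197 260.67 272.69 [-200.    30.8  101.6]
199 259.63 274.27 [-200.    31.4   93.8]
201 258.98 274.55 [-200.    30.6   85.5]
203 258.74 274.58 [-200.    30.1   77.1]
205 258.97 274.56 [-200.    30.2   69. ]
207 259.16 274.64 [-200.    30.4   60.7]
209 259.48 274.56 [-200.    30.6   52.4]
211 259.48 274.52 [-200.    30.3   43.9]
213 264.25 270.67 [-200.    31.5   35.8]
215 283.0 -inf [nan nan nan]
edge -0.23 0.12 bias mm 0.5
edge -0.2 0.12 bias mm 0.1
edge -0.15 0.12 bias mm 0.1
edge -0.1 0.12 bias mm 0.6
edge -0.05 0.12 bias mm 0.6
edge -0.23 -0.12 bias mm -0.5
edge -0.2 -0.12 bias mm -0.1
edge -0.15 -0.12 bias mm 0.3
edge -0.1 -0.12 bias mm 0.2
edge -0.05 -0.12 bias mm -0.1<stdin>:16: RuntimeWarning: divide by zero encountered in scalar divide
```

Run:
```python
from h import *
for fn,c in(("pics/top0.png",0),("pics/top3.png",.0293)):
    g=cv2.cvtColor(cv2.imread(fn),cv2.COLOR_BGR2GRAY).astype(int)
    P=proj("top",[st2w((x,c+y,z)) for x,y,z in [(-.1,-.016,.228),(-.1,.012,.228),(-.1,.022,.21),(-.113,-.002,.228),(-.113,-.002,.184),(-.087,-.002,.228),(-.1,0,.012)]]).round(1)
    print(fn,P.tolist()); u0=int(P[1,0])-8
    for r in range(174,194,2): print(r,u0,g[r,u0:u0+26].tolist())
g=cv2.cvtColor(cv2.imread("pics/scene0.png"),cv2.COLOR_BGR2GRAY).astype(int)
P=proj("scene",[st2w(p) for p in [(-.1,-.016,.228),(-.087,.012,.228),(-.1,.022,.21),(-.087,-.016,.2),(-.087,.012,.2)]]).round(1); print(P.tolist())
for r in range(180,198,2): print(r,230,g[r,230:256].tolist())
# top bottle: expected silhouettes for y=30,32,34 ; measured sub-pixel horizontal/vertical extents
t=cv2.imread("pics/top0.png").astype(int)
for r in(221,224,227,230,233): print(r,300,t[r,300:330,0].tolist())
for y in(.03,.033): print(y,proj("top",[st2w((-.2,y+d,z)) for d,z in((.024,.012),(-.024,.012),(.024,.08),(-.024,.08),(.016,.13),(-.016,.13))])[:,0].round(1))
```

```text
pics/top0.png [[334.7, 179.1], [323.0, 179.8], [318.3, 181.4], [329.3, 184.9], [327.5, 187.8], [328.5, 174.1], [320.9, 192.7]]
174 315 [81, 78, 75, 79, 76, 97, 90, 154, 157, 134, 128, 124, 103, 97, 100, 92, 98, 85, 81, 121, 160, 165, 165, 169, 167, 164]
176 315 [158, 158, 156, 161, 154, 117, 74, 97, 52, 36, 35, 40, 42, 37, 42, 40, 40, 42, 39, 69, 151, 165, 166, 166, 166, 165]
178 315 [162, 165, 165, 138, 128, 125, 127, 122, 65, 38, 40, 44, 41, 46, 40, 44, 43, 44, 43, 57, 153, 166, 164, 165, 166, 162]
180 315 [161, 164, 163, 101, 105, 120, 124, 125, 68, 40, 44, 44, 43, 43, 44, 45, 47, 45, 39, 56, 152, 167, 162, 163, 165, 164]
182 315 [159, 161, 161, 114, 89, 116, 125, 124, 80, 40, 45, 48, 43, 49, 48, 47, 49, 45, 43, 44, 117, 158, 165, 165, 163, 163]
184 315 [166, 166, 163, 114, 55, 51, 61, 55, 32, 28, 35, 28, 30, 29, 25, 26, 17, 26, 21, 56, 149, 166, 164, 167, 160, 162]
186 315 [167, 165, 167, 156, 155, 156, 118, 53, 11, 0, 2, 1, 8, 4, 2, 6, 17, 27, 71, 148, 163, 166, 165, 162, 161, 165]
188 315 [168, 167, 166, 165, 168, 167, 165, 108, 89, 87, 82, 99, 104, 109, 112, 115, 153, 161, 165
[... 3024 characters left out ...]
, 41, 101, 149, 156, 157, 158, 157, 157, 159, 159]
224 300 [158, 160, 159, 157, 158, 93, 32, 40, 46, 50, 59, 68, 73, 72, 67, 72, 73, 75, 80, 35, 2, 1, 54, 146, 159, 160, 160, 156, 161, 127]
227 300 [158, 157, 160, 155, 87, 29, 37, 47, 48, 41, 52, 69, 71, 70, 68, 74, 73, 70, 68, 64, 23, 0, 48, 148, 156, 158, 158, 159, 158, 89]
230 300 [158, 158, 161, 158, 111, 43, 43, 46, 47, 48, 50, 47, 51, 56, 60, 61, 61, 55, 52, 37, 4, 35, 112, 152, 158, 158, 159, 164, 159, 151]
233 300 [161, 156, 159, 159, 158, 151, 82, 36, 43, 46, 50, 47, 52, 50, 45, 49, 46, 31, 28, 69, 140, 159, 160, 161, 162, 163, 157, 156, 156, 156]
0.03 [304.4 321.3 305.5 323.3 309.4 321.8]
0.033 [303.4 320.2 304.4 322.2 308.3 320.7]
```

Both views match the predicted handle edges for a carriage position of 29.3 mm, so the wheel hasn't slipped. The open bottle comes out at y ≈ 31 mm (30.4 from scene, 31.6 from top). That needs 8° more, then I release and rise.

Request:
move_arm:
  commands:
    - [50,[0,0,0],[0,0,-4]]
    - [50,[0,0,0],[0,0,-8.2]]
    - [50,[0,0,0],[0,0,-8.2]]
    - [50,[0,0,0],[0,0,-8.2]]

```text
time_s: 6.3
tool_pos: [0.5616, 0.1043, 0.0919]
tool_rot: [180.0, 0.3, 174.1]
contact_force: [3.5, -5.4, 4.2]
finger_gap: 0.0582
grip_force: 73.7
```

Request:
move_arm:
  commands:
    - [85,[0,0,0],[0,0,0]]
    - [85,[0,0,0],[0,0,0]]
    - [85,[0,0,0],[0,0,0]]
    - [85,[0,0,0],[0,0,0]]
    - [85,[0,0,0],[0,0,0]]
    - [85,[0,0,-20],[0,0,0]]
    - [85,[0,0,-50],[0,0,0]]
    - [85,[0,0,-90],[0,0,0]]
    - [85,[0,0,-140],[0,0,0]]
    - [85,[0,0,-190],[0,0,0]]
    - [85,[0,0,-205],[0,0,0]]
    - [85,[0,0,-205],[0,0,0]]

```text
time_s: 7.5
tool_pos: [0.5607, 0.1051, 0.2989]
tool_rot: [179.9, 0.3, 174.1]
contact_force: [-0.5, -0.2, -0.3]
finger_gap: 0.0849
grip_force: 0.0
```

Run:
```python
from h import *
P=st2w((-.1,.031,.30)); print(P); go(P,2.9); go(P,182.9)
print(sensors.state()['q'])
```

```text
[ 0.55774443 -0.05464563  0.3       ]
shift mm [ -13.5 -159.2   -1.3] turn [ 5.3000e-01 -1.0000e-01  1.7119e+02]
shift mm [ -13.5 -159.2   -1.3] turn [ 0.07  0.36 -8.81]
[ 9.41928423e+00  1.64483193e+01  9.80466384e+01 -8.35332375e-05
  6.51425115e+01 -7.46687791e+01]
```

Request:
move_arm:
  commands:
    - [85,[-2,-20,0],[0.1,0.4,-2]]
    - [85,[-5,-60,0],[0.1,0.4,-5]]
    - [85,[-9,-100,0],[0.1,0.4,-8.8]]
    - [85,[-12,-140,0],[0.1,0.4,-8.8]]
    - [85,[-13.5,-156,0],[0.1,0.4,-8.8]]
    - [85,[-13.5,-159.2,0],[0.1,0.4,-8.8]]
    - [85,[-13.5,-159.2,0],[0.1,0.4,-8.8]]
    - [85,[-13.5,-159.2,0],[0.1,0.4,-8.8]]

```text
time_s: 8.3
tool_pos: [0.5562, -0.0537, 0.2951]
tool_rot: [-180.0, -0.4, -177.1]
contact_force: [0.1, 0.5, -0.0]
finger_gap: 0.0849
grip_force: 0.0
```

Run:
```python
from h import *
s=sensors.state(); print(s['q'],s['tool_pos'],s['tool_rot']); go(st2w((-.1,.031,.211)),182.9)
snap("top","top5.png"); snap("scene","scene5.png")
t=cv2.imread("pics/top5.png")[120:250,225:365]; s=cv2.imread("pics/scene5.png")[140:270,180:320]
cv2.imwrite("pics/c5.png",cv2.resize(np.hstack([t,s]),None,fx=2.85,fy=2.85,interpolation=cv2.INTER_CUBIC))
```

```text
[ -6.6817583   15.98764504  99.22525401  -0.1230841   65.22354451
 -99.56561392] [ 0.55616352 -0.05372711  0.29505282] [-179.96272374   -0.44893021 -177.0642828 ]
shift mm [-2.2 -0.9 84. ] turn [-0.04 -0.45  0.04]
```

View pics/c5.png

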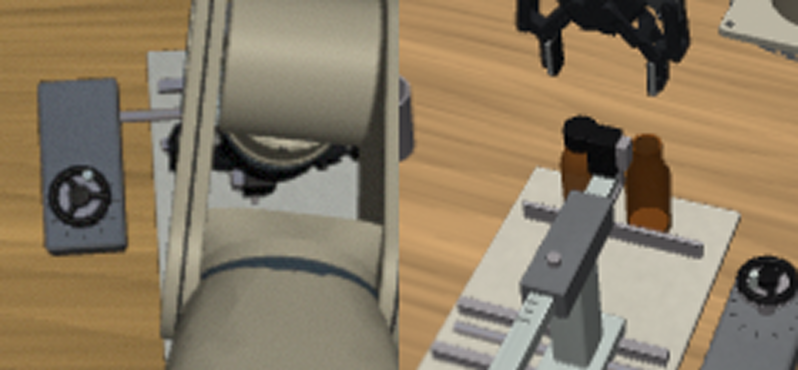

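The wheel is free with its peg now at crop (88,175). The boom is still in, and the gripper is above the handle (scene crop 605,150). Next is a straight descent.

Request:
move_arm:
  commands:
    - [85,[-2.2,-0.9,20],[0,-0.45,0]]
    - [85,[-2.2,-0.9,45],[0,-0.45,0]]
    - [85,[-2.2,-0.9,65],[0,-0.45,0]]
    - [85,[-2.2,-0.9,80],[0,-0.45,0]]
    - [85,[-2.2,-0.9,86],[0,-0.45,0]]
    - [85,[-2.2,-0.9,86],[0,-0.45,0]]
    - [85,[-2.2,-0.9,86],[0,-0.45,0]]

```text
time_s: 9.1
tool_pos: [0.5584, -0.0555, 0.2102]
tool_rot: [-179.9, 0.1, -177.1]
contact_force: [-0.6, 0.3, 0.1]
finger_gap: 0.0851
grip_force: 0.0
```

Run:
```python
from h import *
s=sensors.state(); print(s['tool_pos'],s['tool_rot'],s['contact_force']); go(st2w((-.1,.031,.209)),182.9)
```

```text
[ 0.55842517 -0.0554799   0.21020025] [-1.79923608e+02  1.01428106e-01 -1.77077723e+02] [-0.55734478  0.2888257   0.09456215]
shift mm [0.6 0.9 1.2] turn [-0.08  0.1   0.02]
```

Now I close gently in steps and watch the side force.

Request:
move_arm:
  commands:
    - [70,[0.6,0.9,1],[0,0.1,0]]
    - [55,[0.6,0.9,1],[0,0.1,0]]
    - [44,[0.6,0.9,1],[0,0.1,0]]
    - [36,[0.6,0.9,1],[0,0.1,0]]
    - [36,[0.6,0.9,1],[0,0.1,0]]
    - [36,[0.6,0.9,1],[0,0.1,0]]
    - [36,[0.6,0.9,1],[0,0.1,0]]
    - [36,[0.6,0.9,1],[0,0.1,0]]
  force: 40

```text
time_s: 9.9
tool_pos: [0.5575, -0.0541, 0.2091]
tool_rot: [180.0, -0.0, -177.1]
contact_force: [-0.4, 5.5, 4.4]
finger_gap: 0.036
grip_force: 2.8
```

The button force alone (5.5 N) shows up, which is consistent with a centred grip. Closing fully.

Request:
move_arm:
  commands:
    - [33,[0,0,0],[0,0,0]]
    - [28,[0,0,0],[0,0,0]]
    - [25,[0,0,0],[0,0,0]]
    - [25,[0,0,0],[0,0,0]]
    - [25,[0,0,0],[0,0,0]]

```text
time_s: 10.4
tool_pos: [0.5576, -0.0552, 0.2095]
tool_rot: [-179.9, -0.0, -177.2]
contact_force: [-2.7, -1.3, 7.7]
finger_gap: 0.031
grip_force: 39.2
```

Run:
```python
from h import *
s=sensors.state(); print(s['tool_pos'],s['tool_rot'],s['contact_force'],s['torque'],w2st(s['tool_pos']))
r=Ro.from_euler("xyz",s["tool_rot"],degrees=True); print(r.inv().apply(np.r_[R@[-.1,0],0])*1e3)
```

```text
[ 0.55755516 -0.05522127  0.20945844] [-1.79943970e+02 -1.89396017e-03 -1.77152999e+02] [-2.71916489 -1.27872686  7.70870577] [1.0679272  0.34601899 0.05635271] [-0.10021815  0.03043467  0.20945844]
[ 9.99999572e+01 -9.24965960e-02  3.39603677e-03]
```

Request:
move_arm:
  commands:
    - [25,[3,0,0],[0,0,0]]
    - [25,[10,0,0],[0,0,0]]
    - [25,[20,0,0],[0,0,0]]
    - [25,[32,0,0],[0,0,0]]
    - [25,[44,0,0],[0,0,0]]
    - [25,[56,0,0],[0,0,0]]
    - [25,[68,0,0],[0,0,0]]
    - [25,[80,0,0],[0,0,0]]
    - [25,[90,0,0],[0,0,0]]
    - [25,[97,0,0],[0,0,0]]
    - [25,[100,0,0],[0,0,0]]
    - [25,[100,0,0],[0,0,0]]
  force: 50

```text
time_s: 11.6
tool_pos: [0.4587, -0.0603, 0.2095]
tool_rot: [-179.9, 0.2, -177.2]
contact_force: [4.9, -2.3, 1.7]
finger_gap: 0.0307
grip_force: 50.1
```

Run:
```python
from h import *
s=sensors.state(); print(s['tool_pos'],s['tool_rot'],s['contact_force'],s['torque'],w2st(s['tool_pos']),s['finger_gap'])
snap("top","top6.png"); snap("scene","scene6.png")
t=cv2.imread("pics/top6.png")[140:250,260:370]; s=cv2.imread("pics/scene6.png")[150:260,205:315]
cv2.imwrite("pics/c6.png",cv2.resize(np.hstack([t,s]),None,fx=3.6,fy=3.6,interpolation=cv2.INTER_CUBIC))
```

```text
[ 0.45872128 -0.06026719  0.2095185 ] [-1.79921485e+02  1.72987154e-01 -1.77153627e+02] [ 4.91413575 -2.26636143  1.71931104] [ 1.47655609 -0.52922854  0.16980272] [-0.19918075  0.03039551  0.2095185 ] 0.030672916574552532
```

View pics/c6.png

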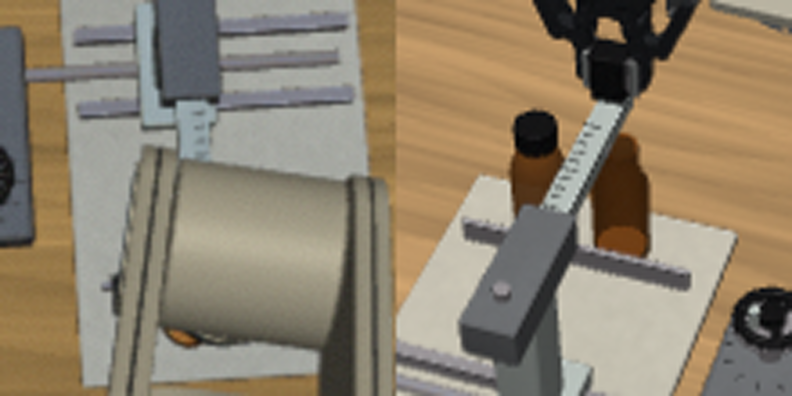

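The boom is out with the scale showing. In the top crop the ticks run from (200,110) downward, and the sleeve mouth is at about (190,100). Tool travel is 99.0 mm, so I add 1 mm and zoom in on the mouth.

Request:
move_arm:
  commands:
    - [25,[0.5,0,0],[0,0,0]]
    - [25,[1,0,0],[0,0,0]]
    - [25,[1,0,0],[0,0,0]]
    - [25,[1,0,0],[0,0,0]]

```text
time_s: 12.1
tool_pos: [0.4583, -0.0603, 0.2095]
tool_rot: [-179.9, 0.2, -177.1]
contact_force: [6.3, -0.3, 2.1]
finger_gap: 0.0309
grip_force: 50.1
```

Run:
```python
from h import *
s=sensors.state(); print(s['tool_pos'],s['contact_force'],w2st(s['tool_pos']),s['finger_gap'])
t=snap("top","top7.png"); c=snap("scene","scene7.png")
print("mouth px top",proj("top",[st2w((-.06,.0305+d,.19)) for d in(-.008,0,.008)]).round(1).tolist(),proj("scene",[st2w((-.06,.0305,.19))]).round(1))
a=cv2.imread("pics/top7.png")[155:190,300:328]; b=cv2.imread("pics/scene7.png")[170:212,238:272]
a=cv2.resize(a,None,fx=13,fy=13,interpolation=cv2.INTER_CUBIC); b=cv2.resize(b,(int(34*13*35/42),455),interpolation=cv2.INTER_CUBIC)
cv2.imwrite("pics/c7.png",np.hstack([a,b]))
g=cv2.cvtColor(t,cv2.COLOR_RGB2GRAY).astype(int); print(g[162:186,308:320].tolist())
```

```text
[ 0.45830391 -0.06027833  0.20951489] [ 6.31154432 -0.32958027  2.14120229] [-0.19959814  0.0304055   0.20951489] 0.03090526784076428
mouth px top [[316.4, 166.9], [313.2, 167.1], [310.0, 167.3]] [[247.7 207.5]]
[[95, 93, 91, 93, 91, 91, 94, 88, 92, 93, 93, 91], [94, 92, 90, 93, 92, 89, 92, 90, 91, 92, 90, 91], [93, 94, 94, 94, 89, 89, 90, 89, 90, 93, 90, 91], [93, 94, 92, 92, 90, 93, 89, 94, 90, 91, 93, 93], [87, 85, 84, 80, 78, 81, 82, 79, 78, 77, 75, 72], [51, 56, 54, 63, 58, 58, 58, 68, 76, 60, 45, 29], [44, 122, 126, 149, 154, 154, 150, 152, 150, 107, 57, 44], [62, 154, 162, 160, 162, 161, 161, 157, 163, 160, 135, 125], [119, 159, 165, 162, 162, 158, 156, 156, 155, 160, 161, 147], [127, 162, 162, 161, 158, 137, 133, 119, 118, 153, 164, 155], [141, 159, 162, 162, 163, 158, 152, 152, 151, 168, 163, 156], [140, 140, 156, 162, 163, 159, 159, 158, 158, 164, 154, 144], [114, 131, 157, 160, 163, 162, 159, 152, 156, 161, 101, 104], [84, 121, 156, 163, 161, 157, 125, 114, 120, 155, 111, 146], [150, 119, 152, 164, 162, 161, 154, 150, 154, 161, 129, 156], [159, 106, 152, 163, 162, 159, 161, 160, 157, 160, 147, 163], [160, 103, 151, 161, 166, 160, 155, 155, 158, 155, 129, 158], [163, 108, 151, 162, 162, 157, 128, 115, 109, 148, 126, 154], [160, 106, 150, 161, 164, 161, 155, 151, 150, 156, 147, 163], [140, 108, 156, 166, 164, 162, 161, 160, 161, 158, 154, 164], [109, 100, 158, 166, 165, 160, 158, 156, 154, 139, 156, 164], [109, 103, 153, 160, 162, 158, 138, 119, 112, 149, 162, 166], [117, 109, 121, 121, 115, 127, 134, 137, 144, 157, 160, 161], [123, 107, 97, 103, 102, 104, 108, 109, 108, 111, 116, 116]]
```

View pics/c7.png

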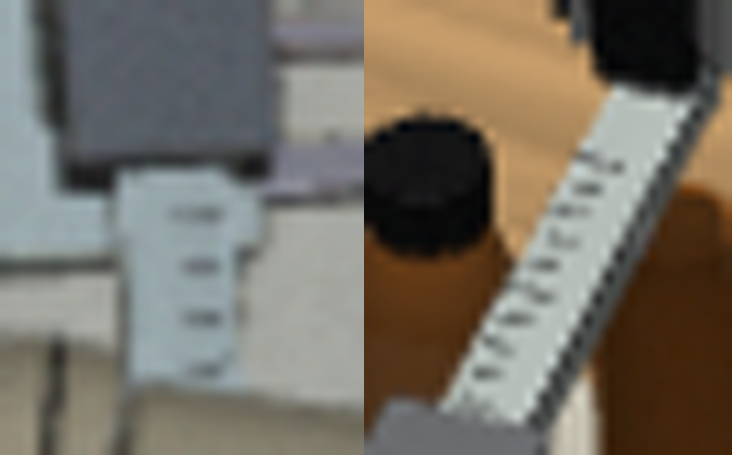

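The visible ticks sit at rows 171, 175, 179 and 183 (10 mm = 4.0 px). The long line therefore falls at row 167.0, and the sleeve mouth projects to 167.1. Travel is 99.4 mm, so I add the last 0.6 mm, hold and check that the bottles haven't moved.

Request:
move_arm:
  commands:
    - [25,[0.7,0,0],[0,0,0]]
    - [25,[0.7,0,0],[0,0,0]]
    - [25,[0.7,0,0],[0,0,0]]
    - [25,[0.7,0,0],[0,0,0]]
    - [25,[0.7,0,0],[0,0,0]]

```text
time_s: 12.7
tool_pos: [0.4576, -0.0603, 0.2095]
tool_rot: [-179.9, 0.2, -177.1]
contact_force: [5.7, -1.3, 3.9]
finger_gap: 0.0304
grip_force: 50.1
```

Run:
```python
from h import *
s=sensors.state(); print(s['tool_pos'],s['contact_force'],s['finger_gap'],s['grip_force'],"travel",np.linalg.norm(s['tool_pos'][:2]-[.55755,-.05522])*1e3)
a=cv2.imread("pics/scene0.png").astype(int); b=snap("scene","scene8.png")[...,::-1].astype(int)
for r in(200,205,210,214): print(r,a[r,266:280,2].tolist(),b[r,266:280,2].tolist())
```

```text
[ 0.45758079 -0.0603158   0.20950382] [ 5.73953475 -1.29113559  3.91654413] 0.03040511067348844 50.11560380458832 travel 100.09899894092003
200 [64, 64, 64, 64, 63, 61, 58, 54, 64, 145, 175, 174, 172, 171] [66, 66, 67, 65, 64, 64, 59, 56, 65, 149, 180, 179, 176, 176]
205 [64, 64, 64, 64, 64, 61, 59, 56, 60, 122, 181, 181, 181, 180] [65, 66, 67, 65, 65, 62, 60, 58, 62, 125, 186, 187, 186, 185]
210 [64, 66, 66, 66, 64, 63, 61, 57, 62, 128, 192, 193, 193, 196] [66, 68, 68, 67, 66, 64, 63, 59, 64, 131, 197, 198, 198, 201]
214 [111, 110, 111, 110, 109, 109, 106, 59, 62, 124, 192, 192, 193, 192] [114, 114, 114, 113, 113, 112, 109, 61, 63, 128, 197, 198, 197, 197]
```

Travel is 100.1 mm, the button is held in and the bottle hasn't moved. Handing in.

```bash
python3 -c "
from bench import sign_off
print(sign_off())"
```

```text
the job is handed in; nothing more can be done
None
```

I handed the job in at about 13 s: the handwheel was cranked about 148° counter-clockwise to put the spout in line with the open bottle (to about 1 mm by the cameras), and the arm is drawn out 100.1 mm and held with the lock button squeezed in. The open bottle had not moved, and the verdict has not been shown to me.

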